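# Start the press spindle and hold it

## Robot

A 6-joint arm with a two-finger parallel gripper is mounted at the origin on the work surface. World frame = base frame: x ahead of the robot, y to its left, z up, the work surface at z = 0. Lengths are in m, angles in degrees, forces in N, time in s.
With the tool pointing down it reaches from about 0.35 to 0.875 m from the base axis. Payload 4.2 kg.
Tool frame: the origin (TCP) lies midway between the tips of the shut fingers; the grasp point (between the pads) lies 19 mm behind it; z points along the fingers, y is the line along which they close (so a half turn about z gives the same grasp; the last joint's range is limited). The gripper opens to 87 mm and grips with 3 to 60 N. Pads are 19 mm wide; open, the fingers measure 117 mm over their backs; the gripper's body (75 mm by 190 mm) begins 51 mm behind the grasp point.
Start: joints at [-52.964, 22.042, 0.453, 0, -68.411, -14.817], TCP at [0.236, -0.579, 0.223] pointing down, gripper open.
Joint ranges: [-179.83, 179.83], [-69.29, 118.12], [-61.27, 80.66], [-181.25, 117.63], [-171.15, -9.14], [-177.46, 177.46]. Speed limits (degrees/s): [159.86, 159.86, 180, 180, 180, 180].

## Interface

Orientations are given as a 3x3 rotation matrix whose columns are the frame's x, y, z axes.
In Python, from station import sense, capture, finish_job, silhouettes, landmark_of gives the robot as it stands.
- The arm moves only by the tool step_arm, never from a script. Its arguments are lists of equal length, an entry for each row: "linear": the shift along the tool's x, y, z in mm, a list of three; "delta_rot": the turn, a rotation vector about the tool's x, y, z in rad, a list of three; "grip": the finger opening in mm, from 0 to 87. A call has 1 to 10 rows; each row shifts and turns the commanded pose from where the row before left it, along the tool's axes as they then stand; what a row does not reach is not made up. A row lasts 1/8 s, in which the tool goes at most 62.5 mm and 10.7 degrees, less where a joint would pass 70% of its speed; a pose out of reach is approached as far as the arm can. A call with a gripper value outside its range is refused whole. The fingers move at their own pace and stop on an object; the grip force is fixed at half the most. Time passes only in rows, so rows that do not move let the fingers close. It gives the time, the measured TCP pose, the force, the opening and the grip force at its end, in the units of the state.
- sense(): the state, without advancing time (a new reading comes with each control period).
- capture(name): name is "scene" or "top" or "wrist"; returns a dict with "img" (420x560x3 uint8, red, green, blue), "fx", "fy", "cx", "cy" (pixels), "world_to_cam" (4x4, takes a point from world to camera coordinates); the wrist camera has in their place "mount" (4x4, takes a point from camera to tool coordinates, whose origin is the TCP and whose axes are the flange's). Camera axes: x right, y up, looking along -z (the intrinsics and any distortion apply to the point x, -y, -z); pixel columns grow to the right and rows downward; lengths in m; the calibration is good to about 2 mm. A picture is of the moment at which its call begins: read the wrist's pose just before it. There is no depth.
- finish_job(): hands the job in; it is judged then, once.
Trained networks look in the newest picture that a camera, given by its name, has taken for a name from the list of things; names that differ only in an ending like _2 or _b are one class to them, and where a whole thing is asked for, a point or a joint stands for the part that bears it (a point fixed in the world has none). Each returns a list of dicts, best first, with "score" (0 to 1); they miss things now and then, are a little off and sometimes report something else, mostly with a low value. They report only what shows in the picture. A call takes as long as a camera call. They do not tell look-alikes from the thing itself.
- silhouettes(camera, label): "mask" (420x560 bool, what is visible of it) and "point" ([column, row] in pixels, amid what is visible of it).
- landmark_of(camera, label): "point" ([column, row] in pixels: a listed point, or the origin of a listed thing).
The state is a dict: "time_s": time; "joints": joint angles; "joint_velocities": joint speeds; "effort": joint torques, N m; "tcp_pos": TCP position; "ee_rot": TCP orientation; "wrist_force": force on the tool from outside, world axes, zero at the start; "moment": the same for the moment, N m; "gripper_width": opening from 0.0 (shut) to 1.0 (fully open); "gripper_force": force on a finger pad.
Only numpy, scipy, OpenCV 4.12 (cv2) and the standard library are available. Lean on these libraries where they do the work, as an engineer would, in place of code of your own. Each camera call takes 0.05 s, during which the arm holds its last target. There are 200 camera calls.

## Task

Take the red-knobbed press spindle out of the wooden tool block and set it upright in the bronze nut of the C-frame press; let it sit lightly on the thread, turn it backward (counter-clockwise from above) until you feel it drop into the thread start, then one turn forward (clockwise). Finish still gripping the knob, holding the spindle started in the nut, so that I can line up the connector underneath, and leave everything else on the bench where it is.

Things in the scene. Friction and masses are not known exactly. Their poses are not given: they have to be found in the camera images.
- spindle_knob (a point): centre of the spindle's round knob (red, knurled, diameter 40 mm, 26 mm high), on the spindle's axis; z points up along the axis, x along the white line on the knob's top. At the start the spindle stands in one of the three holes of the tool block, its collar on the block's top, the knob's centre 88 mm above the bench
- spindle_thread (a point): point on the spindle's axis at the lower end of its thread, 50 mm below the knob's centre; the two thread ends stick out here along the spindle's +x and -x. Set in the nut, it stands on the nut's ridges 0 to 5 mm below nut_mouth; turned backward it is pushed up to 0, then drops to 5 mm below as the ends pass the nut's starts; a turn forward from there it is 15 mm below
- spindle: steel spindle, 97 mm long, 0.28 kg; origin at its round-nosed lower tip, axes as the knob's. From the tip up: smooth pilot, diameter 18.4 mm, to 34 mm; right-hand two-start thread, outer diameter 25 mm (lead 10 mm a turn, 5 mm between ridges), from 34 to 66 mm; collar, diameter 32 mm, to 71 mm; knob to 97 mm (centre at 84 mm)
- nut_mouth (a point): centre of the nut's threaded mouth at the crest of its thread, 130 mm above the bench (the bronze flange, 55 mm across, stands 4 mm higher; bore 19.4 mm inside the ridges, nut 34 mm deep); z up, x towards the press's column. The nut's two thread starts lie at +x and -x, marked with white lines; from each start the ridge falls clockwise, 10 mm a turn
- nut (a joint): turn of the bronze nut in the press: it floats between two stop screws, -0.12 to 0.12 rad, and moves easily; positive is counter-clockwise from above. It is dragged along by the thread to the positive stop as the spindle is turned backward, to the negative stop as it is turned forward. Its thread starts turn with it
- press: C-frame bench press, blue-green casting, fixed; origin on the bench below the nut, x towards its column (centre 88 mm away), z up; base 170 x 100 mm, nothing on it stands higher than 136 mm. Under the nut lies a connector on the anvil, top 47 mm above the bench
- rack: hardwood tool block, 64 x 212 x 70 mm (x, y, z), fixed; origin under its centre; three 28 mm through holes in a row along its y, at -66, 0 and 66 mm
- punch_flat: dark-headed flat punch standing in a hole of the block, not wanted; collar of diameter 32 mm on the block, head of diameter 26 mm up to 91 mm above the bench; origin at its lower end
- punch_cup: brass-headed cup punch standing in a hole of the block, not wanted; same sizes as the flat punch
- solder_reel: reel of solder standing on its flange, diameter 60 mm, 42 mm high; origin under its centre
- multimeter: yellow multimeter lying on its back, 85 x 165 x 34 mm; origin under its centre
- screwdriver: red-handled screwdriver lying on the bench, 200 mm long; origin under its middle
- grease_tin: blue tin of thread grease, diameter 60 mm, 42 mm high; origin under its centre
- connector_bin: blue open bin with ribbon connectors, 120 x 90 x 35 mm; origin under its centre
There are look-alikes about, which are no part of the job. Leave any blue or purple look-alike of the spindle alone. Of the things shaped like the rack, the wooden one is meant.

How it is judged:
By the outcome, as a careful person would: the job done as asked, in the order asked, and still so for the second after the job is handed in, while the arm keeps its last pose, push and grip.
It also fails if it takes over 72 s, if anything falls off the work surface, if the arm or the gripper's body presses on something with over 40 N, if the wrist force passes 120 N, or if a joint passes its speed limit or range.

## Working session

There is one attempt and no reset: what is moved stays moved. The work goes in short steps, Python scripts to look and compute and a tool call to move; the robot and the scene stay as the last step left them, time stands still between calls to the robot, and variables do not carry over. Pictures are saved under pics/ and viewed, at most 11 in all, crops included, and the job is handed in when it is done.

Besides the shell and the picture viewer there is one more tool, called after "Call:" as name(argument=value, ...) on one line, values as JSON. step_arm: Moves the arm, as the interface text tells. Its arguments: {"type":"object","properties":{"linear":{"type":"array"},"delta_rot":{"type":"array"},"grip":{"type":"array"}},"required":["linear","delta_rot","grip"]}

```bash
mkdir -p pics; cat > h.py <<'E'
import numpy as np, cv2
from station import *
def snap(n,fn=None):
    s=sense(); c=capture(n)
    if fn: cv2.imwrite('pics/'+fn,c['img'][:,:,::-1])
    if 'mount' in c:
        T=np.eye(4);T[:3,:3]=s['ee_rot'];T[:3,3]=s['tcp_pos'];c['c2w']=T@np.array(c['mount'])
    else: c['c2w']=np.linalg.inv(np.array(c['world_to_cam']))
    return c
def ray(c,p):
    d=np.array([(p[0]-c['cx'])/c['fx'],-(p[1]-c['cy'])/c['fy'],-1.]);M=c['c2w']
    return M[:3,3],M[:3,:3]@d
def atz(c,p,z):
    o,d=ray(c,p);return o+d*(z-o[2])/d[2]
def proj(c,P):
    q=np.linalg.inv(c['c2w'])@np.append(P,1);return np.array([c['cx']+c['fx']*q[0]/-q[2],c['cy']-c['fy']*q[1]/-q[2]])
E
python3 - <<'E'
from h import *
np.set_printoptions(precision=4,suppress=True)
for n in ['top','scene']:
    c=snap(n,n+'1.png'); print(n,[k for k in c if k not in('img',)],c['c2w'][:3,3])
    for l,z in [('spindle_knob',.088),('nut_mouth',.13),('rack',0),('press',0),('punch_flat',.02),('punch_cup',.02)]:
        for d in landmark_of(n,l): print(l,round(d['score'],2),np.round(d['point']),atz(c,d['point'],z))
a=cv2.imread('pics/top1.png');b=cv2.imread('pics/scene1.png')
s=sense();print(s['ee_rot'],s['wrist_force'])
E
```

```text
top ['fx', 'fy', 'cx', 'cy', 'world_to_cam', 'c2w'] [ 0.18   -0.0549  1.8315]
spindle_knob 0.67 [381. 212.] [ 0.5213 -0.4062  0.088 ]
spindle_knob 0.48 [350. 216.] [ 0.5085 -0.2962  0.088 ]
spindle_knob 0.48 [349. 187.] [ 0.6126 -0.2969  0.088 ]
spindle_knob 0.4 [326. 221.] [ 0.4922 -0.2115  0.088 ]
nut_mouth 0.68 [214. 199.] [0.5669 0.1814 0.13  ]
rack 0.85 [325. 223.] [ 0.5006 -0.2147  0.    ]
rack 0.81 [421. 267.] [ 0.3316 -0.5573  0.    ]
rack 0.27 [168. 252.] [0.3991 0.3622 0.    ]
press 0.9 [213. 210.] [0.5564 0.1994 0.    ]
punch_flat 0.53 [327. 222.] [ 0.4981 -0.22    0.02  ]
punch_flat 0.25 [217. 210.] [0.5484 0.1822 0.02  ]
punch_cup 0.49 [308. 220.] [ 0.507  -0.1495  0.02  ]
punch_cup 0.38 [266. 159.] [0.7441 0.0002 0.02  ]
scene ['fx', 'fy', 'cx', 'cy', 'world_to_cam', 'c2w'] [ 1.307  -0.5518  0.7307]
spindle_knob 0.88 [228. 259.] [ 0.6189 -0.3067  0.088 ]
spindle_knob 0.67 [214. 232.] [ 0.4963 -0.2936  0.088 ]
spindle_knob 0.57 [173. 251.] [ 0.519  -0.4146  0.088 ]
nut_mouth 0.62 [368. 181.] [0.546  0.2041 0.13  ]
nut_mouth 0.6 [216. 233.] [ 0.5561 -0.3077  0.13  ]
rack 0.96 [240. 248.] [ 0.4951 -0.221   0.    ]
rack 0.8 [104. 253.] [ 0.324  -0.5703  0.    ]
press 0.74 [363. 220.] [0.5664 0.1854 0.    ]
[[-0.9257 -0.3782  0.    ]
 [-0.3782  0.9257 -0.    ]
 [-0.     -0.     -1.    ]] [0.2525 0.0497 0.4688]
```

View pics/top1.png

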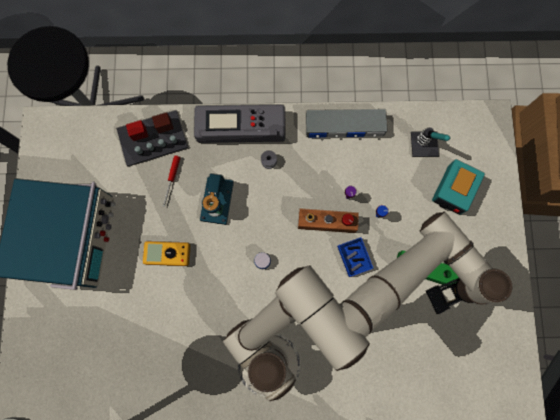

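View pics/scene1.png

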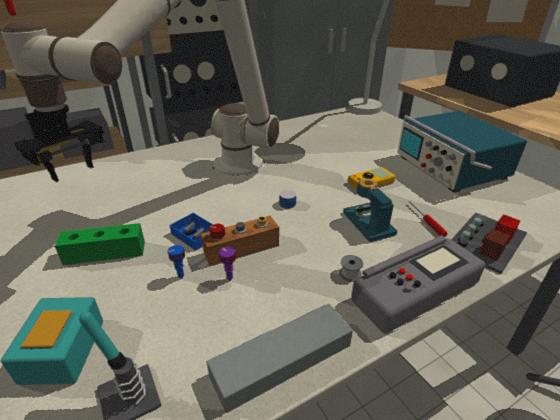

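The three candidates for `spindle_knob` in the top view are:
- **Red knob at (349,219):** it stands in the wooden block.
- **Purple one at (350,191):** look-alike, standing free.
- **Blue one at (381,212):** look-alike, standing free.

The red one in the wooden block is the one meant. The press is at (214,199). I'll move above the block and confirm from close by.

Call:
step_arm(linear=[[-38,18,-3],[-38,18,-3],[-38,18,-3],[-38,18,-3],[-38,18,-3],[-38,18,-3],[-38,18,-3],[-38,18,-3],[-20,10,0],[0,0,0]], delta_rot=[[0,0,0],[0,0,0],[0,0,0],[0,0,0],[0,0,0],[0,0,0],[0,0,0],[0,0,0],[0,0,0],[0,0,0]], grip=[65,65,65,65,65,65,65,65,65,65])

```text
time_s: 1.95
tcp_pos: [0.479, -0.3124, 0.2466]
ee_rot: [[-0.925, -0.38, 0.0], [-0.38, 0.925, 0.0], [-0.0, -0.0, -1.0]]
wrist_force: [-0.4, -0.6, -1.1]
gripper_width: 0.75
gripper_force: 0.0
```

```bash
python3 - <<'E'
from h import *
np.set_printoptions(precision=4,suppress=True)
s=sense();print(s['time_s'],s['tcp_pos'],s['ee_rot'],s['joints'],s['gripper_width'])
c=snap('wrist','w1.png');print(c['mount'],c['fx'])
for l,z in [('spindle_knob',.088),('rack',0),('punch_flat',.02),('punch_cup',.02)]:
    for d in landmark_of('wrist',l): print(l,round(d['score'],2),np.round(d['point']),atz(c,d['point'],z))
for d in silhouettes('wrist','spindle_knob'): print(d['score'],d['point'],d['mask'].sum())
E
```

```text
1.95 [ 0.479  -0.3124  0.2466] [[-0.9248 -0.3805  0.0002]
 [-0.3805  0.9248  0.    ]
 [-0.0002 -0.0001 -1.    ]] [-16.8875  15.9331  -5.0052  -0.0043 -69.0489 -50.7482] 0.7496045345239363
[[-0.0006  0.9539  0.3002  0.0831]
 [ 1.      0.0007 -0.0004  0.0003]
 [-0.0006  0.3002 -0.9539 -0.1621]
 [ 0.      0.      0.      1.    ]] 375.1310990249843
spindle_knob 0.93 [162. 201.] [ 0.5272 -0.4042  0.088 ]
spindle_knob 0.81 [304. 216.] [ 0.4929 -0.2819  0.088 ]
spindle_knob 0.57 [245. 305.] [ 0.5983 -0.2985  0.088 ]
rack 0.66 [348. 217.] [ 0.4994 -0.2177  0.    ]
punch_flat 0.92 [345. 222.] [ 0.5009 -0.2241  0.02  ]
punch_flat 0.6 [303. 215.] [ 0.5114 -0.2707  0.02  ]
0.86 [302.8, 217.8] 1879
0.75 [164.4, 197.1] 2206
0.63 [250.0, 294.4] 1347
```

View pics/w1.png

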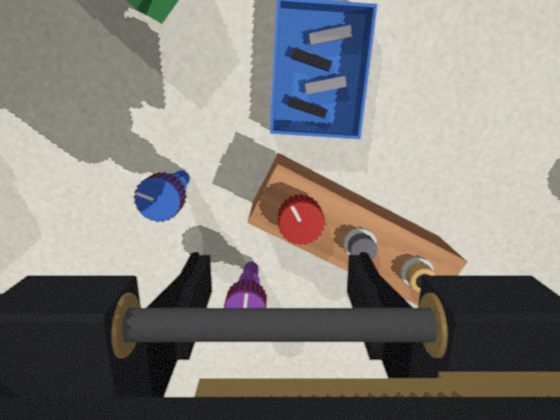

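The red knob stands in the wooden block at (301,219), with its white line running to (292,208). It has a dark punch at (361,243) and a brass one at (418,272) beside it. The blue (160,196) and purple (246,295) look-alikes are outside the block. I'll confirm with an enlarged crop and measure.

```bash
python3 - <<'E'
from h import *
np.set_printoptions(precision=4,suppress=True)
c=snap('wrist');im=c['img']
cv2.imwrite('pics/w1c.png',cv2.resize(im[150:310,240:480,::-1],None,fx=3,fy=3,interpolation=cv2.INTER_CUBIC))
h=cv2.cvtColor(im,cv2.COLOR_RGB2HSV).astype(int)
red=(((h[:,:,0]<5)|(h[:,:,0]>172))&(h[:,:,1]>170)&(h[:,:,2]>60)).astype(np.uint8);red[:150]=0;red[270:]=0
n,l,st,ce=cv2.connectedComponentsWithStats(red);i=1+np.argmax(st[1:,4]);print(st[i],ce[i])
ys,xs=np.where(l==i);hull=cv2.convexHull(np.c_[xs,ys].astype(np.int32));e=cv2.fitEllipse(hull);print(e)
for z in(.088,.095,.101):print(z,atz(c,e[0],z))
m=np.zeros(red.shape,np.uint8);cv2.fillConvexPoly(m,hull,1);m=cv2.erode(m,np.ones((5,5)))
w=(m>0)&(h[:,:,1]<120)&(h[:,:,2]>120);ys,xs=np.where(w);P=np.array([atz(c,(x,y),.101)[:2] for x,y in zip(xs,ys)])
mu=P.mean(0);u=np.linalg.svd(P-mu)[2][0];print(len(P),mu,'line yaw',np.degrees(np.arctan2(u[1],u[0])),np.ptp((P-mu)@u))
E
```

```text
[ 280  197   45   49 1505] [301.3601 221.8213]
((301.5422058105469, 221.3915252685547), (44.62278366088867, 49.15852737426758), 167.9713897705078)
0.088 [ 0.4966 -0.2838  0.088 ]
0.095 [ 0.4945 -0.2852  0.095 ]
0.101 [ 0.4927 -0.2863  0.101 ]
84 [ 0.4893 -0.2922] line yaw 51.01745661446257 0.016233217893153386
```

View pics/w1c.png

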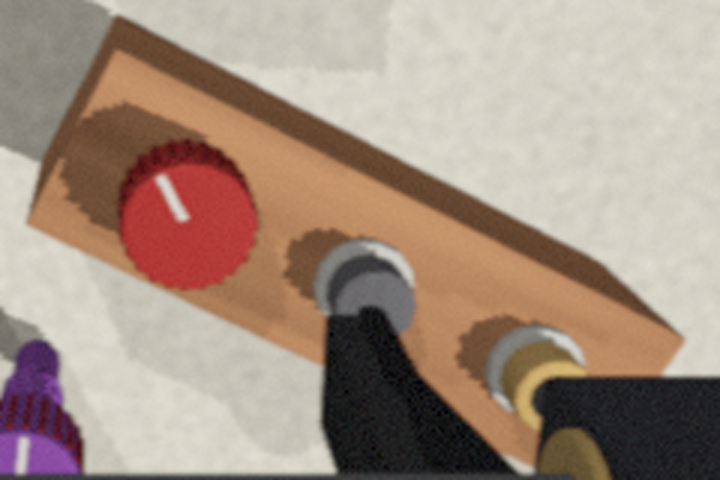

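This confirms it: the red knob stands in the end hole of the wooden block, with its white line pointing at the upper-left rim. Next I'll centre over it, turn the fingers across the block, and look again.

Call:
step_arm(linear=[[-25,19,10],[0,0,10],[0,0,10],[0,0,10],[0,0,10],[0,0,10],[0,0,0],[0,0,0],[0,0,0],[0,0,0]], delta_rot=[[0,0,0.18],[0,0,0.18],[0,0,0.18],[0,0,0.18],[0,0,0.18],[0,0,0.18],[0,0,0.18],[0,0,0.18],[0,0,0.18],[0,0,0.18]], grip=[65,65,65,65,65,65,65,65,65,65])

```text
time_s: 3.55
tcp_pos: [0.4937, -0.2869, 0.1866]
ee_rot: [[-0.151, 0.989, 0.0], [0.989, 0.151, -0.0], [-0.0, -0.0, -1.0]]
wrist_force: [0.2, -0.8, 0.2]
gripper_width: 0.743
gripper_force: 0.0
```

Call:
step_arm(linear=[[0,0,0],[0,0,0],[0,0,0]], delta_rot=[[0,0,0.18],[0,0,0.18],[0,0,0]], grip=[65,65,65])

```text
time_s: 3.92
tcp_pos: [0.4936, -0.2878, 0.1866]
ee_rot: [[0.199, 0.98, 0.0], [0.98, -0.2, 0.001], [0.001, 0.0, -1.0]]
wrist_force: [0.2, 0.6, 0.4]
gripper_width: 0.746
gripper_force: 0.0
```

```bash
cat > k.py <<'E'
from h import *
np.set_printoptions(precision=4,suppress=True)
def knob(c,z):
    im=c['img'];h=cv2.cvtColor(im,cv2.COLOR_RGB2HSV).astype(int)
    red=(((h[:,:,0]<6)|(h[:,:,0]>172))&(h[:,:,1]>170)&(h[:,:,2]>60)).astype(np.uint8)
    n,l,st,ce=cv2.connectedComponentsWithStats(red);i=1+np.argmax(st[1:,4]);print(st[i],ce[i])
    ys,xs=np.where(l==i);hull=cv2.convexHull(np.c_[xs,ys].astype(np.int32))
    m=np.zeros(red.shape,np.uint8);cv2.fillConvexPoly(m,hull,1);m=cv2.erode(m,np.ones((5,5)))
    w=(m>0)&(h[:,:,1]<120)&(h[:,:,2]>120);ys,xs=np.where(w)
    if len(xs)>10:
        P=np.array([atz(c,(x,y),z)[:2] for x,y in zip(xs,ys)])
        mu=P.mean(0);u=np.linalg.svd(P-mu)[2][0];print(len(P),mu,'line yaw',np.degrees(np.arctan2(u[1],u[0])),np.ptp((P-mu)@u))
    return hull,ce[i]
E
python3 - <<'E'
from k import *
s=sense();print(s['time_s'],s['tcp_pos'],s['ee_rot'],s['joints'],s['wrist_force'])
c=snap('wrist','w2.png');hull,ce=knob(c,.101)
e=cv2.fitEllipse(hull);print(e,atz(c,e[0],.095))
for d in landmark_of('wrist','spindle_knob')[:2]:print(d,atz(c,d['point'],.088))
t=snap('top');
h2,ce=knob(t,.101);e=cv2.fitEllipse(h2) if len(h2)>5 else (ce,);print(atz(t,e[0],.097))
E
```

```text
3.925 [ 0.4936 -0.2878  0.1866] [[ 0.1995  0.9799  0.0005]
 [ 0.9799 -0.1995  0.0014]
 [ 0.0015  0.0002 -1.    ]] [ -14.0536   18.4811  -10.2969   -0.0976  -61.2167 -177.4071] [0.2243 0.6342 0.4126]
[ 254  176   57   62 2470] [282.6178 206.1081]
104 [ 0.4898 -0.2915] line yaw -129.7921510244409 0.01443048079885745
((282.0577392578125, 206.78256225585938), (56.43718719482422, 61.46561813354492), 179.37481689453125) [ 0.4963 -0.2827  0.095 ]
{'point': [285.3, 202.9], 'score': 0.86} [ 0.4988 -0.2824  0.088 ]
{'point': [345.2, 340.5], 'score': 0.81} [ 0.524  -0.4072  0.088 ]
[126 121  18  15 192] [134.7604 127.9583]
[0.8438 0.4762 0.097 ]
```

View pics/w2.png

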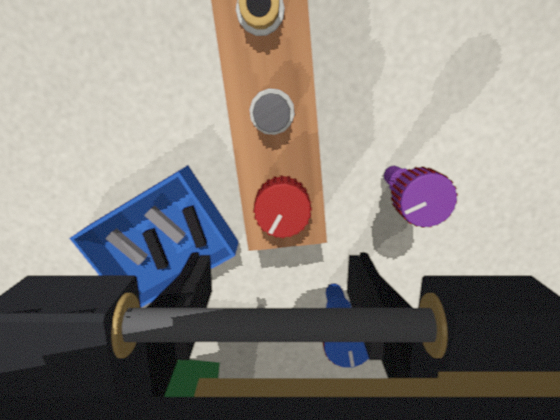

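The tool is centred over the red knob, at (282,206). Joint 6 is near its limit, so I'll unwind it. I'll squeeze once along the block and once across it, so that the knob ends up centred on the tool axis.

Call:
step_arm(linear=[[4,1,0],[0,0,0],[0,0,0],[0,0,0],[0,0,0],[0,0,0],[0,0,0],[0,0,20],[0,0,25],[0,0,20]], delta_rot=[[0,0,-0.175],[0,0,-0.175],[0,0,-0.175],[0,0,-0.175],[0,0,-0.175],[0,0,-0.175],[0,0,-0.175],[0,0,-0.175],[0,0,-0.175],[0,0,0]], grip=[55,55,55,55,55,55,55,55,55,55])

```text
time_s: 5.32
tcp_pos: [0.4954, -0.2835, 0.1207]
ee_rot: [[-0.981, 0.194, -0.0], [0.194, 0.981, 0.002], [0.0, 0.002, -1.0]]
wrist_force: [0.1, -1.2, -0.0]
gripper_width: 0.63
gripper_force: 0.0
```

```bash
python3 - <<'E'
from k import *
s=sense();print(s['time_s'],s['tcp_pos'],s['ee_rot'],s['joints'],s['wrist_force'])
for i in range(2):
    c=snap('wrist','w3.png');hull,ce=knob(c,.101)
    e=cv2.fitEllipse(hull);print(e,atz(c,e[0],.097))
E
```

```text
5.325 [ 0.4954 -0.2835  0.1207] [[-0.981   0.1941 -0.0001]
 [ 0.1941  0.981   0.0017]
 [ 0.0004  0.0016 -1.    ]] [-13.5732  22.1905 -15.221   -0.1152 -52.6155 -87.5509] [ 0.1296 -1.2301 -0.0238]
[ 240  209   76   80 4189] [278.1177 249.5956]
160 [ 0.4894 -0.2923] line yaw 50.37741916226265 0.01570713009828146
((277.44219970703125, 249.30520629882812), (75.43643188476562, 80.25311279296875), 177.04345703125) [ 0.4929 -0.2836  0.097 ]
[ 239  214   77   81 4283] [277.5211 254.788 ]
157 [ 0.4893 -0.2924] line yaw 50.14195202696402 0.015286919117896449
((276.7193298339844, 254.4810333251953), (76.28726959228516, 80.90303039550781), 0.9783550500869751) [ 0.4927 -0.2835  0.097 ]
```

Call:
step_arm(linear=[[1,0,20],[0,0,19],[0,0,0],[0,0,0],[0,0,0],[0,0,0],[0,0,0]], delta_rot=[[0,0,0],[0,0,0],[0,0,0],[0,0,0],[0,0,0],[0,0,0],[0,0,0]], grip=[55,55,30,30,30,30,30])

```text
time_s: 6.3
tcp_pos: [0.4956, -0.2837, 0.0839]
ee_rot: [[-0.981, 0.194, 0.003], [0.194, 0.981, 0.0], [-0.003, 0.001, -1.0]]
wrist_force: [-0.4, 0.2, 6.2]
gripper_width: 0.451
gripper_force: 30.0
```

Call:
step_arm(linear=[[0,0,0],[0,0,0],[0,0,0],[0,0,0],[0,0,0],[0,0,0],[0,0,0],[0,0,0],[0,0,3],[0,0,3]], delta_rot=[[0,0,0],[0,0,0],[0,0,-0.165],[0,0,-0.165],[0,0,-0.165],[0,0,-0.165],[0,0,-0.165],[0,0,-0.165],[0,0,-0.165],[0,0,-0.165]], grip=[55,55,55,55,55,55,55,55,55,55])

```text
time_s: 7.55
tcp_pos: [0.4942, -0.283, 0.0759]
ee_rot: [[-0.427, -0.904, -0.001], [-0.904, 0.427, 0.002], [-0.002, 0.002, -1.0]]
wrist_force: [0.2, -0.2, 0.6]
gripper_width: 0.631
gripper_force: 0.0
```

Call:
step_arm(linear=[[0,0,0],[0,0,0],[0,0,0],[0,0,0],[0,0,0],[0,0,0]], delta_rot=[[0,0,0],[0,0,0],[0,0,0],[0,0,0],[0,0,0],[0,0,0]], grip=[55,30,30,30,30,30])

```text
time_s: 8.3
tcp_pos: [0.4951, -0.2834, 0.0767]
ee_rot: [[-0.432, -0.902, 0.001], [-0.902, 0.432, 0.001], [-0.002, -0.001, -1.0]]
wrist_force: [2.5, -0.5, -0.7]
gripper_width: 0.453
gripper_force: 30.0
```

Call:
step_arm(linear=[[0,0,-10],[0,0,-25],[0,0,-35],[0,0,-40],[0,0,-40],[0,0,-30],[0,0,-15],[0,0,0]], delta_rot=[[0,0,0],[0,0,0],[0,0,0],[0,0,0],[0,0,0],[0,0,0],[0,0,0],[0,0,0]], grip=[30,30,30,30,30,30,30,30])

```text
time_s: 9.3
tcp_pos: [0.4942, -0.2833, 0.2718]
ee_rot: [[-0.432, -0.902, 0.001], [-0.902, 0.432, 0.002], [-0.002, 0.0, -1.0]]
wrist_force: [-0.2, 0.2, -3.3]
gripper_width: 0.454
gripper_force: 30.0
```

Call:
step_arm(linear=[[-30,14,0],[-50,23.5,0],[-54,25,0],[-54,25,0],[-54,25,0],[-54,25,0],[-54,25,0],[-54,25,0],[-49,23,0],[-30,15,0]], delta_rot=[[0,0,0],[0,0,0],[0,0,0],[0,0,0],[0,0,0],[0,0,0],[0,0,0],[0,0,0],[0,0,0],[0,0,0]], grip=[30,30,30,30,30,30,30,30,30,30])

```text
time_s: 10.55
tcp_pos: [0.4983, 0.2514, 0.2697]
ee_rot: [[-0.43, -0.903, -0.004], [-0.903, 0.43, -0.001], [0.003, 0.003, -1.0]]
wrist_force: [-0.1, -0.4, -2.3]
gripper_width: 0.457
gripper_force: 30.0
```

Call:
step_arm(linear=[[0,0,0],[0,0,0],[0,0,0],[0,0,0],[0,0,0],[0,0,0],[0,0,0],[0,0,0],[0,0,0]], delta_rot=[[0,0,-0.148],[0,0,-0.148],[0,0,-0.148],[0,0,-0.148],[0,0,-0.148],[0,0,-0.148],[0,0,-0.148],[0,0,-0.148],[0,0,0]], grip=[30,30,30,30,30,30,30,30,30])

```text
time_s: 11.68
tcp_pos: [0.4988, 0.2489, 0.2703]
ee_rot: [[0.671, -0.742, -0.003], [-0.742, -0.671, -0.001], [-0.002, 0.003, -1.0]]
wrist_force: [-0.3, -0.1, -3.7]
gripper_width: 0.453
gripper_force: 30.0
```

```bash
python3 - <<'E'
from k import *
s=sense();print(s['time_s'],s['tcp_pos'],s['ee_rot'],s['joints'],s['wrist_force'])
for n in ['wrist','top','scene']:
    c=snap(n,n+'4.png')
    for l,z in [('nut_mouth',.13),('press',0)]:
        for d in landmark_of(n,l)[:2]: print(n,l,round(d['score'],2),np.round(d['point']),atz(c,d['point'],z))
    for d in landmark_of(n,'spindle_knob')[:3]: print(n,'knob',round(d['score'],2),np.round(d['point']))
E
```

```text
11.675 [0.4988 0.2489 0.2703] [[ 0.6709 -0.7415 -0.0034]
 [-0.7415 -0.6709 -0.001 ]
 [-0.0016  0.0032 -1.    ]] [ 43.1237  13.7959  -4.4719  -0.0979 -71.9128  -0.9567] [-0.3155 -0.1495 -3.7132]
wrist nut_mouth 0.57 [272.  95.] [0.5561 0.1934 0.13  ]
wrist press 0.77 [275.  95.] [0.5537 0.1931 0.    ]
wrist knob 0.7 [280. 282.]
top nut_mouth 0.72 [213. 201.] [0.5609 0.1817 0.13  ]
top nut_mouth 0.42 [219. 210.] [0.5259 0.1633 0.13  ]
top press 0.86 [217. 209.] [0.5585 0.1853 0.    ]
top knob 0.57 [381. 208.]
top knob 0.51 [347. 188.]
scene nut_mouth 0.7 [367. 182.] [0.5472 0.1962 0.13  ]
scene press 0.66 [362. 218.] [0.5601 0.189  0.    ]
scene knob 0.78 [179. 251.]
scene knob 0.64 [376. 130.]
scene knob 0.55 [371. 151.]
```

View pics/wrist4.png

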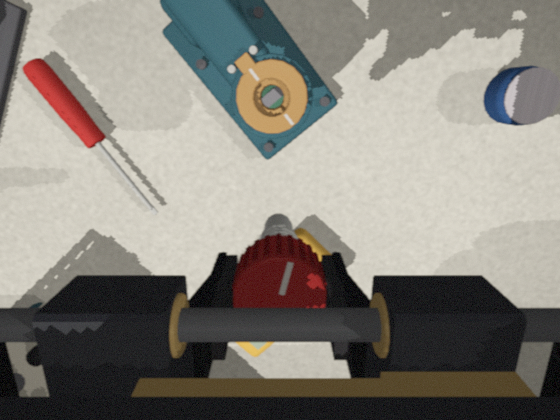

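The bronze nut is at (272,96), with white marks near (254,74) and (289,118). The held knob shows at (280,275). I'll fit both accurately.

```bash
cat > nut.py <<'E'
from k import *
def nut(c,r=(0,0,560,200)):
    im=c['img'];h=cv2.cvtColor(im,cv2.COLOR_RGB2HSV).astype(int)
    m=((h[:,:,0]>8)&(h[:,:,0]<22)&(h[:,:,1]>80)&(h[:,:,2]>110)).astype(np.uint8)
    q=np.zeros_like(m);q[r[1]:r[3],r[0]:r[2]]=1;m*=q
    m=cv2.morphologyEx(m,cv2.MORPH_CLOSE,np.ones((9,9)))
    m=cv2.morphologyEx(m,cv2.MORPH_OPEN,cv2.getStructuringElement(cv2.MORPH_ELLIPSE,(25,25)))
    n,l,st,ce=cv2.connectedComponentsWithStats(m);i=1+np.argmax(st[1:,4])
    cn=max(cv2.findContours((l==i).astype(np.uint8),0,1)[0],key=len)
    P=np.array([atz(c,p[0],.134)[:2] for p in cn])
    from scipy.optimize import least_squares
    f=least_squares(lambda v:np.hypot(P[:,0]-v[0],P[:,1]-v[1])-v[2],[*P.mean(0),.027],loss='soft_l1',f_scale=.0005).x
    print('nut circle',f)
    m2=np.zeros_like(m);cv2.fillConvexPoly(m2,cv2.convexHull(cn),1)
    w=(m2>0)&(h[:,:,1]<90)&(h[:,:,2]>150);ys,xs=np.where(w)
    W=np.array([atz(c,(x,y),.134)[:2] for x,y in zip(xs,ys)]);d=W-f[:2];R=np.hypot(*d.T);ok=(R>.013)&(R<.026)
    a=np.arctan2(d[ok,1],d[ok,0]);z=np.exp(2j*a);print('marks',ok.sum(),np.degrees(np.angle(z.mean()))/2,abs(z.mean()))
    for s in np.unique(np.cos(a-np.angle(z.mean())/2)>0): k=(np.cos(a-np.angle(z.mean())/2)>0)==s;print('  side',k.sum(),np.degrees(np.angle(np.exp(1j*a[k]).mean())))
    return f
E
python3 - <<'E'
from nut import *
c=snap('wrist');s=sense();nut(c)
im=c['img'];h=cv2.cvtColor(im,cv2.COLOR_RGB2HSV).astype(int)
red=(((h[:,:,0]<6)|(h[:,:,0]>172))&(h[:,:,1]>150)&(h[:,:,2]>30)).astype(np.uint8);red[:200]=0;red[:,:215]=0;red[:,345:]=0
zk=.2703+.0113+.013
ys,xs=np.where((h[250:300,250:320,1]<110)&(h[250:300,250:320,2]>85));ys+=250;xs+=250
P=np.array([atz(c,(x,y),zk)[:2] for x,y in zip(xs,ys)]);mu=P.mean(0);u=np.linalg.svd(P-mu)[2][0]
print('line',len(P),mu,mu-s['tcp_pos'][:2],np.degrees(np.arctan2(u[1],u[0])),np.ptp((P-mu)@u),'axis est',[mu-s['tcp_pos'][:2]+k*.009*u for k in(1,-1)])
cv2.imwrite('pics/w4c.png',cv2.resize(im[200:320,200:360,::-1],None,fx=4,fy=4))
print(proj(c,np.r_[s['tcp_pos'][:2],zk]),proj(c,np.r_[s['tcp_pos'][:2],s['tcp_pos'][2]-.0727]))
E
```

```text
nut circle [0.5596 0.1917 0.0234]
marks 55 -0.9288210099886561 0.9791941120732713
  side 55 -0.8133398450554449
line 244 [0.5034 0.2413] [ 0.0036 -0.0082] 118.03607792444771 0.015823592569090706 axis est [array([-0.0006, -0.0003]), array([ 0.0079, -0.0161])]
[278.8577 296.31  ] [279.161  221.6136]
```

View pics/w4c.png

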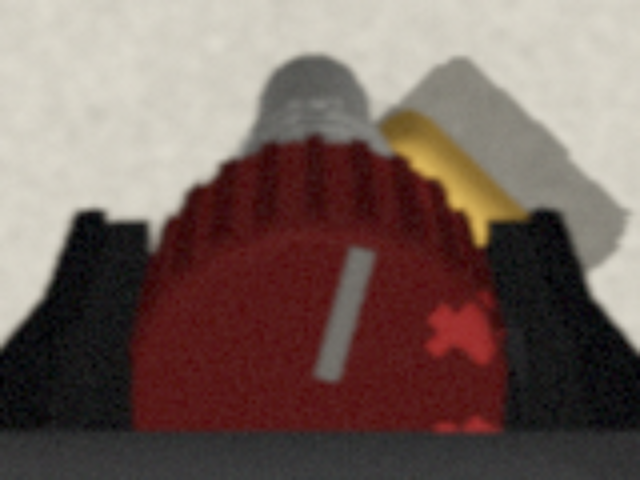

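```bash
python3 - <<'E'
from nut import *
from scipy.optimize import least_squares
c=snap('wrist','w5.png');im=c['img']
cv2.imwrite('pics/w5c.png',cv2.resize(im[45:145,215:335,::-1],None,fx=6,fy=6,interpolation=cv2.INTER_CUBIC))
h=cv2.cvtColor(im,cv2.COLOR_RGB2HSV).astype(int)
# radial edge search: bronze (hue<30, sat) vs. other, from centre outward
c0=np.array([.556,.193])
m=((h[:,:,0]<30)&(h[:,:,1]>60)).astype(np.float32);wh=((h[:,:,1]<90)&(h[:,:,2]>150))
for it in range(3):
    P=[];Wd=[]
    for a in np.radians(np.arange(0,360,3)):
        rr=np.arange(.018,.033,.0002);u=np.array([np.cos(a),np.sin(a)])
        v=np.array([m[tuple(np.round(proj(c,np.r_[c0+r*u,.134]))[::-1].astype(int))] for r in rr])
        if v[:10].mean()>.8 and v[-10:].mean()<.3: P.append(c0+u*rr[np.argmax(np.convolve(v<.5,np.ones(4),'valid')==4)])
    P=np.array(P)
    f=least_squares(lambda v:np.hypot(P[:,0]-v[0],P[:,1]-v[1])-v[2],[*c0,.027],loss='soft_l1',f_scale=.0005).x;c0=f[:2]
    print(len(P),f)
ys,xs=np.where(wh[45:145,215:335]);W=np.array([atz(c,(x+215,y+45),.134)[:2] for x,y in zip(xs,ys)]);d=W-c0;R=np.hypot(*d.T)
k=(R>.012)&(R<.0265);print(k.sum());a=np.arctan2(d[k,1],d[k,0]);hh=np.histogram(np.degrees(a),bins=24,range=(-180,180));print(hh[0])
for lo,hi in((-60,60),(120,240)):
    g=np.degrees(a)%360 if hi>180 else np.degrees(a);q=(g>lo)&(g<hi);print(q.sum(),np.median(g[q]),W[k][q].mean(0))
E
```

```text
109 [0.5552 0.1945 0.0274]
110 [0.5552 0.1945 0.0274]
110 [0.5552 0.1945 0.0274]
126
[ 0  0  0  0  0  0  0  0  0  0  0 65  0  0  0  0  0  0  0  0  0  0  0 61]
65 -8.611728093799485 [0.5759 0.1914]
61 170.6750900685124 [0.5345 0.1979]
```

View pics/w5c.png

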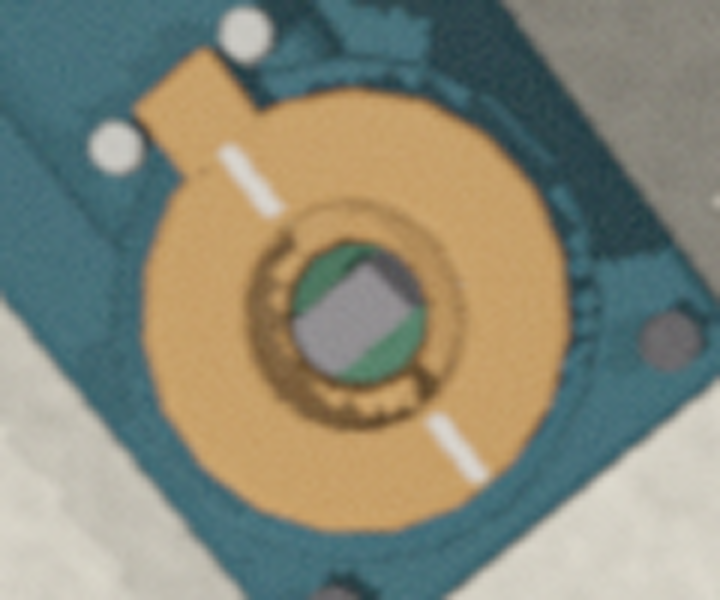

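The nut centre is at (0.5552, 0.1945), with its marks at about -9° yaw and the tab midway between the stops. The spindle axis lies on the tool axis and its line is about 53° clockwise of the starts, which suits the backward turn. Now I'll move over the nut and lower the spindle.

Call:
step_arm(linear=[[20,-1.5,0],[38,-2.5,0],[20,-1.5,0],[0,0,20],[0,0,25],[0,0,8],[0,0,0],[0,0,0]], delta_rot=[[0,0,0],[0,0,0],[0,0,0],[0,0,0],[0,0,0],[0,0,0],[0,0,0],[0,0,0]], grip=[30,30,30,30,30,30,30,30])

```text
time_s: 13.38
tcp_pos: [0.5571, 0.1958, 0.2206]
ee_rot: [[0.673, -0.74, 0.003], [-0.74, -0.673, 0.002], [-0.0, -0.004, -1.0]]
wrist_force: [-0.2, 1.1, -2.5]
gripper_width: 0.456
gripper_force: 30.0
```

```bash
python3 - <<'E'
from nut import *
s=sense();print(s['tcp_pos'],s['joints'],s['wrist_force'],s['moment'])
c=snap('scene')
p=proj(c,[.5552,.1945,.15]).astype(int);print(p)
x,y=p;cv2.imwrite('pics/s6.png',cv2.resize(c['img'][y-55:y+45,x-60:x+60,::-1],None,fx=6,fy=6,interpolation=cv2.INTER_CUBIC))
for q in ([.5552,.1945,.134],[*s['tcp_pos'][:2],s['tcp_pos'][2]-.0727]):print((proj(c,q)-[x-60,y-55])*6)
E
```

```text
[0.5571 0.1958 0.2206] [ 35.0546  18.6687  -4.8993  -0.0322 -66.2305   7.2283] [-0.1716  1.073  -2.5462] [ 0.0311  0.0945 -0.0018]
[368 177]
[360.817  360.3025]
[368.7948 337.7882]
```

View pics/s6.png

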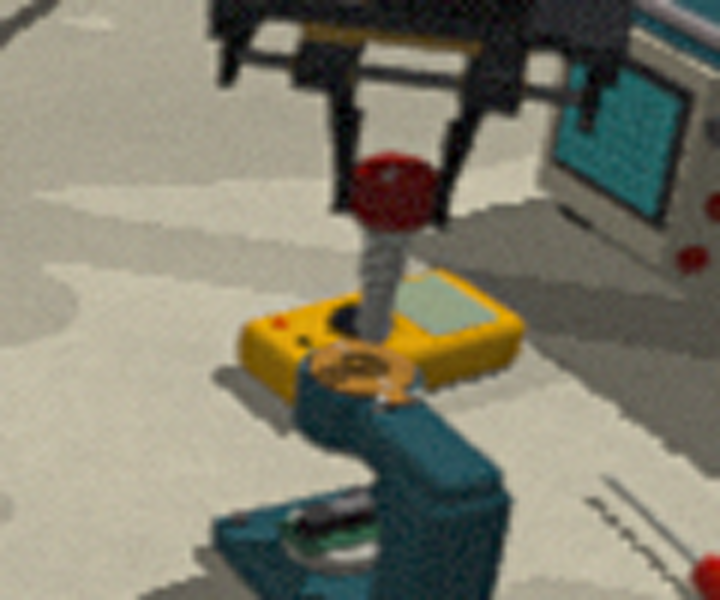

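The scene crop shows the spindle tip at (376,340), a little to the right of the nut centre at (362,368). I'll compare its axis with the prediction.

```bash
python3 - <<'E'
from nut import *
s=sense();c=snap('scene');t=s['tcp_pos'];o=np.array([308,122])
print('commanded?',t)
for dz in(.0243,-.0017,-.0387,-.0727):print(dz,(proj(c,t+[0,0,dz])-o)*6)
print('dx,dy per mm',[(proj(c,t+e)-proj(c,t))*6 for e in([.001,0,0],[0,.001,0],[0,0,.001])])
im=c['img'].astype(int)
for r in(162,168,172,176):print(r,(r-122)*6,im[r,362:382].sum(1)//3)
E
```

```text
commanded? [0.5569 0.1959 0.2206]
0.0243 [395.4745 164.656 ]
-0.0017 [388.0429 212.6828]
-0.0387 [377.7931 278.9229]
-0.0727 [368.6961 337.7131]
dx,dy per mm [array([1.3511, 0.7986]), array([ 1.5468, -0.4454]), array([ 0.2827, -1.8273])]
162 240 [175 173 180 182 181 184 136  90  75  76  76  85  81  75  87  95  97 101
  99  99]
168 276 [157 159 159 163 163 146 109  92  81  81  76  72  86 123 141 145 143 147
 144 147]
172 300 [138 126 121  93  75  94  92  81  75  72  71 100 141 148 142 147 142 149
 144 145]
176 324 [ 93  46  25  22  23  65  81  77  69  75  80  98 109 124 125 130 132 137
 145 147]
```

Call:
step_arm(linear=[[-0.2,2.2,0],[0,0,4],[0,0,4],[0,0,0]], delta_rot=[[0,0,0],[0,0,0],[0,0,0],[0,0,0]], grip=[30,30,30,30])

```text
time_s: 13.98
tcp_pos: [0.5542, 0.194, 0.2106]
ee_rot: [[0.672, -0.74, -0.001], [-0.74, -0.672, 0.001], [-0.001, 0.0, -1.0]]
wrist_force: [1.7, -0.1, -2.9]
gripper_width: 0.455
gripper_force: 30.0
```

Call:
step_arm(linear=[[0.2,-0.6,2],[0,0,4],[0,0,4],[0,0,2],[0,0,0]], delta_rot=[[0,0,0],[0,0,0],[0,0,0],[0,0,0],[0,0,0]], grip=[30,30,30,30,30])

```text
time_s: 14.6
tcp_pos: [0.555, 0.1944, 0.1991]
ee_rot: [[0.672, -0.74, 0.0], [-0.74, -0.672, 0.001], [-0.001, -0.001, -1.0]]
wrist_force: [0.9, -0.4, -3.4]
gripper_width: 0.455
gripper_force: 30.0
```

Call:
step_arm(linear=[[0,0,4],[0,0,4],[0,0,4],[0,0,3],[0,0,0]], delta_rot=[[0,0,0],[0,0,0],[0,0,0],[0,0,0],[0,0,0]], grip=[30,30,30,30,30])

```text
time_s: 15.22
tcp_pos: [0.555, 0.1944, 0.1839]
ee_rot: [[0.672, -0.74, -0.0], [-0.74, -0.672, 0.001], [-0.001, -0.001, -1.0]]
wrist_force: [-0.8, -0.1, -2.7]
gripper_width: 0.453
gripper_force: 30.0
```

Call:
step_arm(linear=[[0,0,3],[0,0,3],[0,0,2],[0,0,2],[0,0,0]], delta_rot=[[0,0,0],[0,0,0],[0,0,0],[0,0,0],[0,0,0]], grip=[30,30,30,30,30])

```text
time_s: 15.85
tcp_pos: [0.555, 0.1944, 0.174]
ee_rot: [[0.672, -0.74, -0.0], [-0.74, -0.672, 0.001], [-0.001, -0.001, -1.0]]
wrist_force: [-0.4, -1.3, -3.4]
gripper_width: 0.456
gripper_force: 30.0
```

Call:
step_arm(linear=[[0,0,2],[0,0,2],[0,0,1],[0,0,0]], delta_rot=[[0,0,0],[0,0,0],[0,0,0],[0,0,0]], grip=[30,30,30,30])

```text
time_s: 16.35
tcp_pos: [0.5551, 0.1945, 0.1691]
ee_rot: [[0.672, -0.74, 0.0], [-0.74, -0.672, 0.001], [-0.001, -0.001, -1.0]]
wrist_force: [0.0, -0.8, -4.0]
gripper_width: 0.448
gripper_force: 30.0
```

Call:
step_arm(linear=[[0,0,0.7],[0,0,0.7],[0,0,0]], delta_rot=[[0,0,0],[0,0,0],[0,0,0]], grip=[30,30,30])

```text
time_s: 16.73
tcp_pos: [0.5551, 0.1945, 0.1678]
ee_rot: [[0.672, -0.74, 0.0], [-0.74, -0.672, 0.001], [-0.001, -0.001, -1.0]]
wrist_force: [-0.4, -0.9, -3.3]
gripper_width: 0.447
gripper_force: 30.0
```

Call:
step_arm(linear=[[0,0,0.6],[0,0,0]], delta_rot=[[0,0,0],[0,0,0]], grip=[30,30])

```text
time_s: 16.98
tcp_pos: [0.5551, 0.1945, 0.1673]
ee_rot: [[0.672, -0.74, 0.0], [-0.74, -0.672, 0.001], [-0.001, -0.001, -1.0]]
wrist_force: [-0.2, -1.3, -3.2]
gripper_width: 0.452
gripper_force: 29.9
```

Call:
step_arm(linear=[[0,0,0.6],[0,0,0]], delta_rot=[[0,0,0],[0,0,0]], grip=[30,30])

```text
time_s: 17.23
tcp_pos: [0.5552, 0.1945, 0.167]
ee_rot: [[0.673, -0.74, 0.001], [-0.74, -0.673, 0.001], [-0.001, -0.001, -1.0]]
wrist_force: [-1.5, -2.2, -0.9]
gripper_width: 0.452
gripper_force: 29.9
```

Call:
step_arm(linear=[[0,0,0.5],[0,0,0]], delta_rot=[[0,0,0],[0,0,0]], grip=[30,30])

```text
time_s: 17.48
tcp_pos: [0.5553, 0.1944, 0.1668]
ee_rot: [[0.673, -0.74, 0.001], [-0.74, -0.673, 0.001], [-0.0, -0.002, -1.0]]
wrist_force: [-2.3, -2.3, 2.6]
gripper_width: 0.453
gripper_force: 29.9
```

Contact came at the predicted height with a light force of about 5 N, so the spindle sits on the ridge. Now I'll turn it backward, following the rise.

Call:
step_arm(linear=[[0,0,0],[0,0,0],[0,0,-0.16],[0,0,-0.16],[0,0,-0.16],[0,0,0]], delta_rot=[[0,0,-0.1],[0,0,-0.1],[0,0,-0.1],[0,0,-0.1],[0,0,-0.1],[0,0,0]], grip=[30,30,30,30,30,30])

```text
time_s: 18.23
tcp_pos: [0.5556, 0.1942, 0.1674]
ee_rot: [[0.945, -0.328, 0.002], [-0.328, -0.945, 0.001], [0.001, -0.001, -1.0]]
wrist_force: [-0.9, -4.1, 4.5]
gripper_width: 0.45
gripper_force: 29.9
```

Call:
step_arm(linear=[[0,0,-0.16],[0,0,-0.16],[0,0,-0.16],[0,0,0]], delta_rot=[[0,0,-0.1],[0,0,-0.1],[0,0,-0.1],[0,0,0]], grip=[30,30,30,30])

```text
time_s: 18.73
tcp_pos: [0.5557, 0.1942, 0.1678]
ee_rot: [[0.999, -0.036, 0.002], [-0.036, -0.999, 0.001], [0.002, -0.001, -1.0]]
wrist_force: [0.0, -4.4, 3.3]
gripper_width: 0.451
gripper_force: 29.9
```

Call:
step_arm(linear=[[0,0,-0.1],[0,0,-0.1],[0,0,0]], delta_rot=[[0,0,-0.08],[0,0,-0.08],[0,0,0]], grip=[30,30,30])

```text
time_s: 19.1
tcp_pos: [0.5558, 0.1943, 0.1679]
ee_rot: [[0.992, 0.124, 0.002], [0.124, -0.992, 0.001], [0.002, -0.001, -1.0]]
wrist_force: [0.9, -4.8, 4.2]
gripper_width: 0.454
gripper_force: 29.9
```

Call:
step_arm(linear=[[0,0,-0.1],[0,0,0]], delta_rot=[[0,0,-0.08],[0,0,0]], grip=[30,30])

```text
time_s: 19.35
tcp_pos: [0.5558, 0.1943, 0.1678]
ee_rot: [[0.979, 0.202, 0.002], [0.202, -0.979, 0.001], [0.002, -0.001, -1.0]]
wrist_force: [1.7, -4.2, 2.9]
gripper_width: 0.451
gripper_force: 29.9
```

Call:
step_arm(linear=[[0,0,-0.05],[0,0,0]], delta_rot=[[0,0,-0.08],[0,0,0]], grip=[30,30])

```text
time_s: 19.6
tcp_pos: [0.5552, 0.1942, 0.1669]
ee_rot: [[0.96, 0.28, 0.0], [0.28, -0.96, 0.001], [0.0, -0.001, -1.0]]
wrist_force: [2.7, -5.6, -1.2]
gripper_width: 0.452
gripper_force: 29.9
```

Call:
step_arm(linear=[[0,0,0],[0,0,0]], delta_rot=[[0,0,-0.08],[0,0,0]], grip=[30,30])

```text
time_s: 19.85
tcp_pos: [0.5552, 0.1942, 0.1666]
ee_rot: [[0.935, 0.356, 0.0], [0.356, -0.935, 0.001], [0.0, -0.001, -1.0]]
wrist_force: [1.7, -5.0, -1.8]
gripper_width: 0.452
gripper_force: 29.9
```

The support vanished and z fell at a line yaw of about +2°, as predicted, so the thread ends have passed the starts. Now I'll lower it until it seats.

Call:
step_arm(linear=[[0,0,1],[0,0,1],[0,0,0.5],[0,0,0]], delta_rot=[[0,0,0],[0,0,0],[0,0,0],[0,0,0]], grip=[30,30,30,30])

```text
time_s: 20.35
tcp_pos: [0.5552, 0.1942, 0.1641]
ee_rot: [[0.935, 0.355, 0.0], [0.355, -0.935, 0.001], [0.0, -0.001, -1.0]]
wrist_force: [1.8, -4.6, -0.8]
gripper_width: 0.451
gripper_force: 29.9
```

Call:
step_arm(linear=[[0,0,0.5],[0,0,0.3],[0,0,0]], delta_rot=[[0,0,0],[0,0,0],[0,0,0]], grip=[30,30,30])

```text
time_s: 20.72
tcp_pos: [0.5553, 0.1943, 0.1639]
ee_rot: [[0.934, 0.356, 0.0], [0.356, -0.934, 0.001], [0.001, -0.001, -1.0]]
wrist_force: [2.2, -4.8, 1.3]
gripper_width: 0.454
gripper_force: 29.9
```

The spindle seated about 4–5 mm lower, so it is in the thread start. Now I'll turn it forward, in two grips because of joint 6's range.

Call:
step_arm(linear=[[0,0,0],[0,0,0.15],[0,0,0.27],[0,0,0.27],[0,0,0.27],[0,0,0.27],[0,0,0.27],[0,0,0]], delta_rot=[[0,0,0.17],[0,0,0.17],[0,0,0.17],[0,0,0.17],[0,0,0.17],[0,0,0.17],[0,0,0.17],[0,0,0]], grip=[30,30,30,30,30,30,30,30])

```text
time_s: 21.72
tcp_pos: [0.5547, 0.1948, 0.1623]
ee_rot: [[0.68, -0.733, -0.001], [-0.733, -0.68, 0.002], [-0.002, -0.001, -1.0]]
wrist_force: [0.1, -3.0, 0.7]
gripper_width: 0.451
gripper_force: 29.9
```

Call:
step_arm(linear=[[0,0,0.27],[0,0,0.27],[0,0,0.27],[0,0,0.27],[0,0,0.27],[0,0,0.27],[0,0,0.27],[0,0,0.27],[0,0,0.27],[0,0,0]], delta_rot=[[0,0,0.17],[0,0,0.17],[0,0,0.17],[0,0,0.17],[0,0,0.17],[0,0,0.17],[0,0,0.17],[0,0,0.17],[0,0,0.17],[0,0,0]], grip=[30,30,30,30,30,30,30,30,30,30])

```text
time_s: 22.98
tcp_pos: [0.5551, 0.1951, 0.1599]
ee_rot: [[-0.703, -0.711, 0.0], [-0.711, 0.703, 0.003], [-0.002, 0.002, -1.0]]
wrist_force: [0.2, -2.1, -0.2]
gripper_width: 0.452
gripper_force: 30.0
```

Call:
step_arm(linear=[[0,0,0.27],[0,0,0.27],[0,0,0.27],[0,0,0.27],[0,0,0.27],[0,0,0.27],[0,0,0.27],[0,0,0]], delta_rot=[[0,0,0.17],[0,0,0.17],[0,0,0.17],[0,0,0.17],[0,0,0.17],[0,0,0.17],[0,0,0.17],[0,0,0]], grip=[30,30,30,30,30,30,30,30])

```text
time_s: 23.98
tcp_pos: [0.5552, 0.195, 0.1581]
ee_rot: [[-0.922, 0.386, 0.001], [0.386, 0.922, 0.002], [0.0, 0.003, -1.0]]
wrist_force: [0.8, -1.8, -1.0]
gripper_width: 0.453
gripper_force: 30.0
```

```bash
python3 - <<'E'
from nut import *
s=sense();print(s['time_s'],s['tcp_pos'],s['joints'],s['wrist_force'],s['moment'])
E
```

```text
23.975 [0.5552 0.195  0.1581] [  35.0605   21.5021  -10.1587   -0.1117  -58.2274 -147.7375] [ 0.7632 -1.8485 -0.9923] [-0.4322 -0.2777 -0.0134]
```

Call:
step_arm(linear=[[0,0,0],[0,0,0],[0,0,0],[0,0,0],[0,0,0],[0,0,0],[0,0,0],[0,0,0],[0,0,0],[0,0,0]], delta_rot=[[0,0,0],[0,0,0],[0,0,0],[0,0,-0.175],[0,0,-0.175],[0,0,-0.175],[0,0,-0.175],[0,0,-0.175],[0,0,-0.175],[0,0,-0.175]], grip=[56,56,56,56,56,56,56,56,56,56])

```text
time_s: 25.22
tcp_pos: [0.5551, 0.1947, 0.1585]
ee_rot: [[-0.675, -0.738, 0.001], [-0.738, 0.675, 0.002], [-0.002, 0.001, -1.0]]
wrist_force: [0.7, -0.3, 0.3]
gripper_width: 0.647
gripper_force: 0.0
```

Call:
step_arm(linear=[[0,0,0],[0,0,0],[0,0,0],[0,0,0],[0,0,0],[0,0,0],[0,0,0],[0,0,0],[0,0,0],[0,0,0]], delta_rot=[[0,0,-0.175],[0,0,-0.175],[0,0,-0.175],[0,0,-0.175],[0,0,-0.175],[0,0,-0.175],[0,0,-0.175],[0,0,-0.175],[0,0,-0.175],[0,0,0]], grip=[56,56,56,56,56,56,56,56,56,56])

```text
time_s: 26.48
tcp_pos: [0.5552, 0.1947, 0.1585]
ee_rot: [[0.735, -0.678, 0.001], [-0.678, -0.735, 0.002], [-0.001, -0.002, -1.0]]
wrist_force: [0.1, 0.7, 0.8]
gripper_width: 0.64
gripper_force: 0.0
```

```bash
python3 - <<'E'
from nut import *
s=sense();print(s['time_s'],s['tcp_pos'],s['joints'],s['wrist_force'],s['gripper_width'])
c=snap('wrist','w7.png');im=c['img'];h=cv2.cvtColor(im,cv2.COLOR_RGB2HSV).astype(int)
cv2.imwrite('pics/w7c.png',im[180:400,150:420,::-1].repeat(2,0).repeat(2,1))
print(proj(c,[.5552,.195,.182]))
E
```

```text
26.475 [0.5552 0.1947 0.1585] [ 35.0502  21.4708 -10.1527  -0.0797 -58.289   12.3213] [0.0569 0.7476 0.7785] 0.6395545302129613
[278.4154 298.3558]
```

View pics/w7c.png

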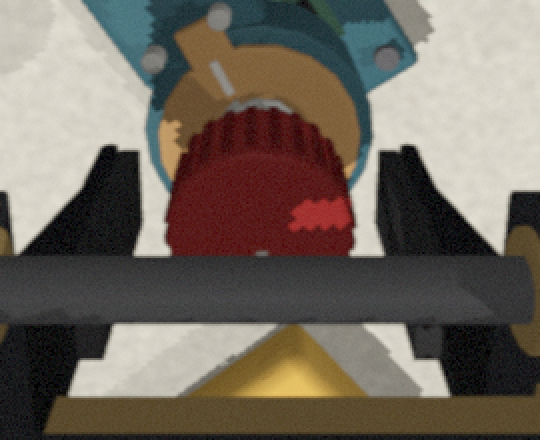

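The knob is upright in the nut. Its line is hidden under the bar near tool -x, where it was expected, so nothing slipped. I'll regrip and finish the turn.

Call:
step_arm(linear=[[0,0,0],[0,0,0],[0,0,0],[0,0,0],[0,0,0.2],[0,0,0.28],[0,0,0.28],[0,0,0.28],[0,0,0.28],[0,0,0.28]], delta_rot=[[0,0,0],[0,0,0],[0,0,0],[0,0,0],[0,0,0.17],[0,0,0.17],[0,0,0.17],[0,0,0.17],[0,0,0.17],[0,0,0.17]], grip=[30,30,30,30,30,30,30,30,30,30])

```text
time_s: 27.78
tcp_pos: [0.5551, 0.1944, 0.1568]
ee_rot: [[-0.197, -0.98, 0.0], [-0.98, 0.197, 0.001], [-0.001, 0.0, -1.0]]
wrist_force: [-0.3, -1.0, 0.3]
gripper_width: 0.454
gripper_force: 30.0
```

Call:
step_arm(linear=[[0,0,0.28],[0,0,0.28],[0,0,0.28],[0,0,0.28],[0,0,0.28],[0,0,0.28],[0,0,0.28],[0,0,0],[0,0,0]], delta_rot=[[0,0,0.17],[0,0,0.17],[0,0,0.17],[0,0,0.17],[0,0,0.17],[0,0,0.17],[0,0,0.17],[0,0,0],[0,0,0]], grip=[30,30,30,30,30,30,30,30,30])

```text
time_s: 28.9
tcp_pos: [0.5552, 0.1944, 0.1549]
ee_rot: [[-0.982, -0.189, 0.001], [-0.189, 0.982, 0.001], [-0.001, 0.001, -1.0]]
wrist_force: [-0.3, -0.8, 0.5]
gripper_width: 0.454
gripper_force: 30.0
```

```bash
python3 - <<'E'
from nut import *
s=sense();print(s['time_s'],s['tcp_pos'],s['joints'],s['wrist_force'],s['moment'])
c=snap('wrist','w8.png');im=c['img'];h=cv2.cvtColor(im,cv2.COLOR_RGB2HSV).astype(int)
zt=s['tcp_pos'][2]+.0243
y0,y1,x0,x1=250,303,250,320
w=(h[y0:y1,x0:x1,1]<110)&(h[y0:y1,x0:x1,2]>85);ys,xs=np.where(w);print(len(xs))
if len(xs)>10:
    P=np.array([atz(c,(x+x0,y+y0),zt)[:2] for x,y in zip(xs,ys)]);mu=P.mean(0);u=np.linalg.svd(P-mu)[2][0];print(mu-s['tcp_pos'][:2],np.degrees(np.arctan2(u[1],u[0])),np.ptp((P-mu)@u))
E
```

```text
28.9 [0.5552 0.1944 0.1549] [  35.0345   21.6694  -10.421    -0.0563  -57.838  -114.0882] [-0.3044 -0.8096  0.5081] [-0.2765 -0.2107 -0.0259]
0
```

Call:
step_arm(linear=[[0,0,0.25],[0,0,0.25],[0,0,0.1],[0,0,0],[0,0,0]], delta_rot=[[0,0,0.17],[0,0,0.17],[0,0,0.08],[0,0,0],[0,0,0]], grip=[30,30,30,30,30])

```text
time_s: 29.58
tcp_pos: [0.5552, 0.1944, 0.1543]
ee_rot: [[-0.974, 0.228, 0.0], [0.228, 0.974, 0.001], [-0.0, 0.001, -1.0]]
wrist_force: [0.6, -0.8, -0.4]
gripper_width: 0.456
gripper_force: 30.0
```

```bash
python3 - <<'E'
from nut import *
s=sense();t=s['tcp_pos'];print(s['time_s'],t,s['joints'][5],s['wrist_force'],s['joint_velocities'])
c=snap('wrist','w9.png');im=c['img'].astype(int);h=cv2.cvtColor(c['img'],cv2.COLOR_RGB2HSV).astype(int)
yaw=np.degrees(np.arctan2(s['ee_rot'][1][0],s['ee_rot'][0][0]));print('toolx yaw',yaw)
# grip 1: line dir = toolx-14.4 ; net = -62+68.5-total
cv2.imwrite('pics/w9c.png',c['img'][150:400,130:430,::-1].repeat(2,0).repeat(2,1))
E
```

```text
29.575 [0.5552 0.1944 0.1543] -138.18680075810647 [ 0.5938 -0.7689 -0.3726] [ 0.0108 -0.0219  0.0173 -0.0007 -0.0543 -0.4618]
toolx yaw 166.81749523276693
```

View pics/w9c.png

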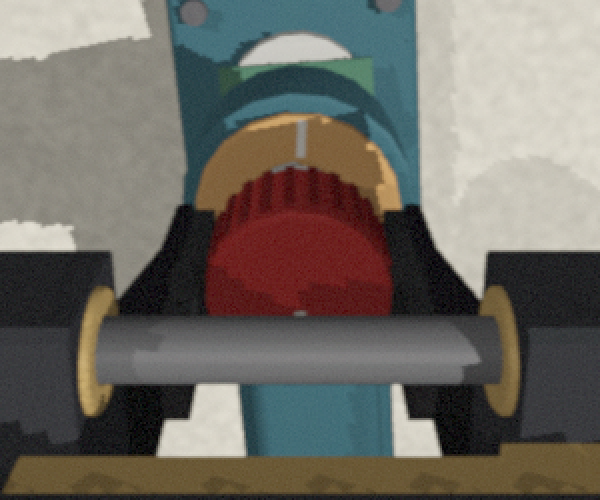

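The knob is gripped upright and its line points along the nut's white marks at (302,140), one full turn on from the drop. The spindle has gone down about 10 mm and the force is light. Handing in.

```bash
python3 -c "
from station import finish_job
print(finish_job())"
```

```text
the job is handed in; nothing more can be done
None
```

The red-knobbed spindle is started in the bronze nut: it was turned back until it dropped into the thread start, then one turn forward in two grips (374° at the knob, to take up the nut's play), and the arm still holds the knob; I handed it in at about 30 s and don't have the verdict.

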